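# Turn the desk carousel until the hand stamp faces front

## Robot

A 6-joint arm with a two-finger parallel gripper is mounted at the origin on the work surface. World frame = base frame: x ahead of the robot, y to its left, z up, the work surface at z = 0. Lengths are in mm, angles in rad, forces in N, time in s.
With the tool pointing down it reaches from about 325 to 925 mm from the base axis. Payload 3.1 kg.
Tool frame: the origin (TCP) lies at the very end of the fingers, on their centre line; the grasp point (between the pads) lies 19 mm behind it; z points along the fingers, y is the line along which they close (so a half turn about z gives the same grasp; the last joint's range is limited). The gripper opens to 85 mm and grips with 20 to 120 N. Pads are 22 mm wide; open, the fingers measure 114 mm over their backs; the gripper's body (76 mm by 85 mm) begins 54 mm behind the grasp point. The pads swing forward as they close: fully open they stand 13 mm farther back than shut.
Start: joints at [-0.112, 0.217, 1.613, -0, 1.311, -0.112], TCP at [625.011, 0.021, 197.3] pointing down, gripper open.
Joint ranges: [-2.75, 2.75], [-0.78, 2.1], [0.31, 2.55], [-1.13, 4.27], [0.13, 2.63], [-2.58, 2.58]. Speed limits (rad/s): [2.79, 2.79, 3.14, 3.14, 3.14, 3.14].

## Interface

Orientations are given as a unit quaternion [x, y, z, w].
In Python, from bench import telemetry, cams, sign_off gives the robot as it stands.
- The arm moves only by the shell command python3 -m handwheel 'ROWS' [OPENING] [FORCE]. ROWS is JSON, a list of rows, each a list of 6 numbers: the shift along the tool's x, y, z in mm, then the turn, a rotation vector about the tool's x, y, z in rad. A call has 1 to 5 rows; each row shifts and turns the commanded pose from where the row before left it, along the tool's axes as they then stand; what a row does not reach is not made up. A row lasts 1/8 s, in which the tool goes at most 62.5 mm and 10.7 degrees, less where a joint would pass 70% of its speed; a pose out of reach is approached as far as the arm can. A call with a gripper value outside its range is refused whole. OPENING is the opening, from 0 (shut) to 1 (fully open), set as the call begins (- or left out, the last holds). The fingers move at their own pace and stop on an object; FORCE is the grip in N (left out, the last holds). Time passes only in rows, so rows that do not move let the fingers close. It gives the time, the measured TCP pose, the force, the opening and the grip force at its end, in the units of the state.
- telemetry.state(): the state, without advancing time (a new reading comes with each control period).
- cams.get_image(name): name is "scene" or "side" or "wrist"; returns a dict with "img" (480x640x3 uint8, blue, green, red), "intrinsics" (3x3 intrinsics, pixels), "eye" and "rotation" of the camera in the world; the wrist camera has in their place "hand_eye" (4x4, takes a point from camera to tool coordinates, whose origin is the TCP and whose axes are the flange's). Camera axes: x right, y down, z forward; pixel columns grow to the right and rows downward; lengths in mm; the calibration is good to about 2 mm. The wrist camera is an equidistant fisheye: a pixel r from the principal point sees the ray r / f radians off the axis. A picture is of the moment at which its call begins: read the wrist's pose just before it. There is no depth.
- sign_off(): hands the job in; it is judged then, once.
The state is a dict: "time_s": time; "joints": joint angles; "joint_vel": joint speeds; "joint_efforts": joint torques, N m; "eef_pos": TCP position; "tcp_rot": TCP orientation; "ft_force": force on the tool from outside, world axes, zero at the start; "ft_torque": the same for the moment, N m; "finger_gap": finger opening in mm; "grip_force": force on a finger pad.
Only numpy, scipy, OpenCV 4.12 (cv2) and the standard library are available. Lean on these libraries where they do the work, as an engineer would, in place of code of your own. Each camera call takes 0.05 s, during which the arm holds its last target. There are 200 camera calls.

## Task

Turn the rotating desk organiser by pushing gently with the fingertips against the upright pegs on its rim, until the hand stamp with the round knob handle stands squarely behind the pointer at the front of the stand. Do not grip anything; leave everything in the organiser standing untouched in its pocket, and leave the other things on the desk where they are. Finish with the organiser at rest.

Things in the scene. Friction and masses are not known exactly. Their poses are not given: they have to be found in the camera images.
- stand: Fixed foot of the organiser: black disc 200 mm across and 18 mm high, mostly hidden under the carousel. Origin on the desk, on the vertical turning axis. A black pointer tongue, 30 mm wide and 10 to 12 mm high, lies on the desk along the stand's own -x axis, showing from under the carousel and ending in a pointed tip 193 mm from the axis: that direction, roughly towards the robot, is the front.
- pointer (a point): A point near the pointed tip of the stand's tongue, 190 mm from the turning axis in the front direction, 12 mm above the desk.
- carousel: Turning plywood disc of the organiser, 286 mm across, 12 mm thick, its top 30 mm above the desk. Origin on the turning axis at its underside; its yaw turns with it. It turns both ways without stops about the vertical, with a light drag (about 1 N at the rim), and stops within a few degrees when no longer pushed.
- peg (a point): Top of one of six alike upright metal pegs on the carousel's rim: the one on its own +x axis. Pegs are 12 mm in diameter, 130 mm from the turning axis, one every 60 degrees (at 0, 60, 120 ... from the carousel's x axis); they stand on the disc and their tops are 75 mm above the desk.
- hub (a point): Top centre of the carousel's hub, 44 mm across, 85 mm above the desk. Around it, midway between the pegs (30, 90, 150 ... degrees), are six square pockets 52 mm wide inside, centred 78 mm from the axis; their 3 mm walls end 42 mm above the desk. Nothing in the pockets rises over 100 mm above the desk.
- stamp: The hand stamp: a black round foot 47 mm across and 14 mm high, a thin waist, and a rounded wooden knob 32 mm across on top, 68 mm high in all. Stands loose in one of the carousel's pockets; origin: centre of its underside, which rests 30 mm above the desk. Not to be touched. This is the thing to bring to the front.
- glue: Glue stick: upright white cylinder 28 mm across with a black cap 31 mm across, 70 mm high. Stands loose in one of the carousel's pockets; origin: centre of its underside, which rests 30 mm above the desk. Not to be touched. 
- ink: Small ink jar with black cap, 42 mm across, 46 mm high. Stands loose in one of the carousel's pockets; origin: centre of its underside, which rests 30 mm above the desk. Not to be touched. 
- sharpener: Drum pencil sharpener: wooden cylinder 38 mm across with a black top, 42 mm high. Stands loose in one of the carousel's pockets; origin: centre of its underside, which rests 30 mm above the desk. Not to be touched. 
- clipcup: Small open black cup, 42 mm across, 40 mm high. Stands loose in one of the carousel's pockets; origin: centre of its underside, which rests 30 mm above the desk. Not to be touched. 
- tape: Roll of tape lying flat, 45 mm across, 19 mm high, hole 25 mm. Stands loose in one of the carousel's pockets; origin: centre of its underside, which rests 30 mm above the desk. Not to be touched. 
- notes: Loose block of note paper, 75 x 75 x 25 mm, on the desk near the left front of the organiser; origin: centre of its underside. Leave alone.
- marker: Loose highlighter lying on the desk near the right front of the organiser, about 120 mm long along its x, 20 mm wide, 16 mm high; origin on the desk near its middle. Leave alone.
- mug: White mug, 80 mm across, 95 mm high, handle to its +y, on the left; origin: centre of its underside. Leave alone.
- bottle: Clear water bottle, 66 mm across, 200 mm high, on the left; origin: centre of its underside. Leave alone.
- calculator: Black desk calculator, 150 x 85 x 17 mm, on the right; origin: centre of its underside. Leave alone.
- pencilbox: Metal pencil box, 70 x 200 x 32 mm, behind the organiser; origin: centre of its underside. Leave alone.

How it is judged:
By the outcome, as a careful person would: the job done as asked, in the order asked, and still so for the second after the job is handed in, with the robot touching nothing.
It also fails if it takes over 54 s, if anything falls off the work surface, if the arm or the gripper's body presses on something with over 40 N, if the wrist force passes 120 N, or if a joint passes its speed limit or range.

## Working session

There is one attempt and no reset: what is moved stays moved. The work goes in short steps, Python scripts to look and compute and a shell command to move; the robot and the scene stay as the last step left them, time stands still between calls to the robot, and variables do not carry over. Pictures are saved under pics/ and viewed, at most 10 in all, crops included, and the job is handed in when it is done.

```bash
mkdir -p pics; python3 - <<'E'
from bench import telemetry,cams
import cv2
s=telemetry.state();print(s['time_s'],s['eef_pos'],s['tcp_rot'],s['finger_gap'])
for n in("scene","side"):
    d=cams.get_image(n);cv2.imwrite(f'pics/{n}0.png',d['img']);print(n,d['intrinsics'],d['eye'],d['rotation'])
E
```

```text
0.0 [6.24092139e+02 1.06594029e-01 1.95943240e+02] [ 0.70711816  0.70709436 -0.00075704 -0.00094727] 85.06871957693302
scene [[503.10855488   0.         318.82199199]
 [  0.         503.10855488 237.09081224]
 [  0.           0.           1.        ]] [1449.56816324  459.94773992  847.99456113] [ 0.47735906  0.75921574 -0.37924796 -0.22779545]
side [[517.75048      0.         319.3277297 ]
 [  0.         517.75048    233.41790305]
 [  0.           0.           1.        ]] [ 31.15259964 577.21154577 849.76391372] [-0.34344647  0.85524069 -0.35823563  0.14924852]
```

View pics/scene0.png

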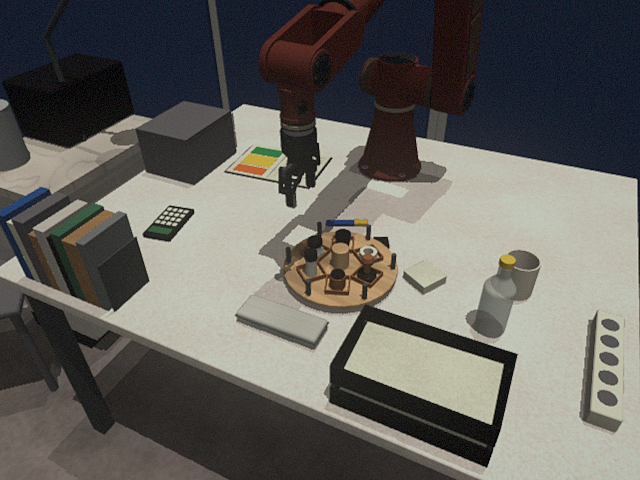

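View pics/side0.png

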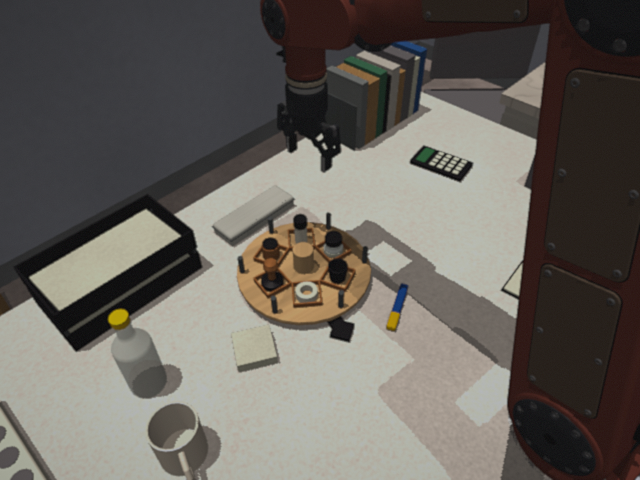

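The side view shows the hub at about (304,250), the pointer tongue at about (343,328) and the stamp at about (271,275), with a wooden knob on a black foot. I'll enlarge both views to take accurate pixel positions.

```bash
python3 - <<'E'
import cv2
a=cv2.imread('pics/side0.png')[200:350,220:420];cv2.imwrite('pics/sidec.png',cv2.resize(a,None,fx=4,fy=4,interpolation=cv2.INTER_CUBIC))
a=cv2.imread('pics/scene0.png')[200:325,265:435];cv2.imwrite('pics/scenec.png',cv2.resize(a,None,fx=4,fy=4,interpolation=cv2.INTER_CUBIC))
E
```

```text
(no output)
```

View pics/sidec.png

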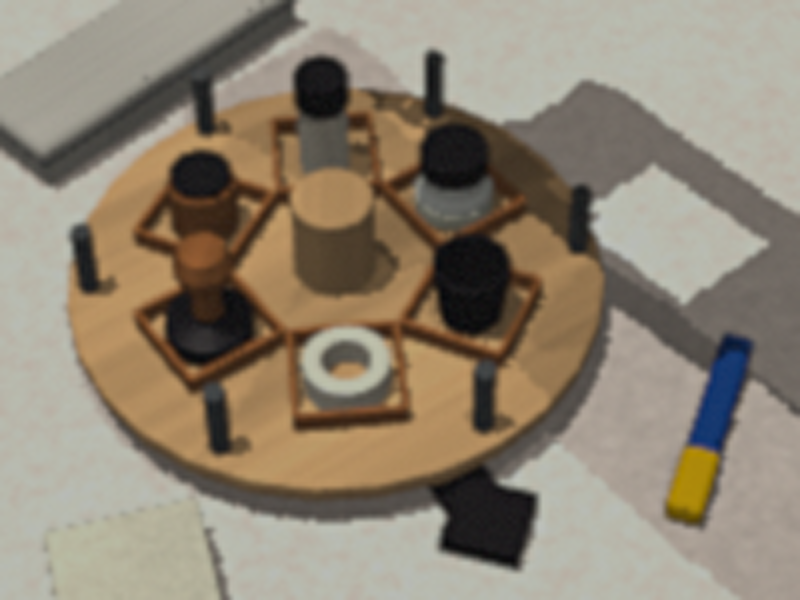

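View pics/scenec.png

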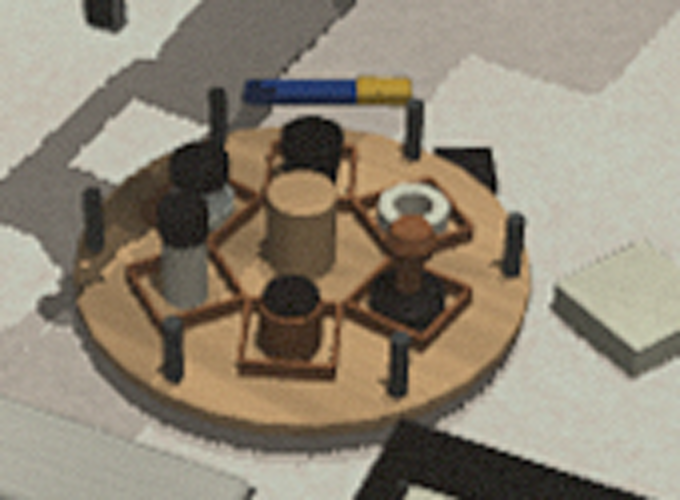

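Side crop: peg tops at (203,82), (433,56), (580,191), (484,367), (214,391) and (82,232), the hub at (333,200), and the tongue corner at about (520,567). The stamp's pocket lies between the pegs at (82,232) and (214,391).

```bash
cat > h.py <<'E'
import numpy as np
from scipy.spatial.transform import Rotation as R
from bench import cams
def cast(d,px,z):
    px=np.atleast_2d(px).astype(float);K=d['intrinsics']
    r=np.c_[(px-[K[0][2],K[1][2]])/K[0][0],np.ones(len(px))]
    rot=np.array(d['rotation']);M=rot if rot.size==9 else R.from_quat(rot).as_matrix()
    r=r@M.T;e=np.array(d['eye']);return (e+r*((z-e[2])/r[:,2:]))[:,:2]
def circ(p): # pegs: centre and 60deg-phase
    c=np.linalg.lstsq(np.c_[2*p,np.ones(len(p))],(p**2).sum(1),rcond=None)[0][:2]
    v=p-c;a=np.arctan2(v[:,1],v[:,0]);return c,np.hypot(*v.T),np.degrees(a)
E
python3 - <<'E'
from h import *
np.set_printoptions(precision=1,suppress=True)
for n,o,pegs,hub,tip,foot in(("side",(220,200),[(203,82),(433,56),(580,191),(484,367),(214,391),(82,232)],(333,200),[(520,567),(440,547),(537,495),(435,490),(480,470)],(208,350)),
  ("scene",(265,200),[(217,93),(414,105),(515,218),(400,338),(173,323),(93,193)],(301,193),[(495,150),(497,192),(435,150)],(408,305))):
    d=cams.get_image(n);f=lambda p,z:cast(d,np.atleast_2d(p)/4+o,z)
    c,r,a=circ(f(pegs,75));print(n,c,r,a, np.degrees(np.angle(np.exp(6j*np.radians(a)).mean()))/6)
    print('hub',f(hub,85));t=f(tip,12);print('tip',t,np.degrees(np.arctan2(*(t-c).T[::-1])),np.hypot(*(t-c).T))
    s=f(foot,30)-c;print('foot',s,np.degrees(np.arctan2(s[0,1],s[0,0])))
    for q,z in (((346,366),49),((208,325),44)) if n=='side' else (((414,208),49),((408,290),44)):
        v=f(q,z)-c;print(v,np.degrees(np.arctan2(v[0,1],v[0,0])))
E
```

```text
side [570.   75.5] [124.5 130.4 128.  126.4 128.7 129.7] [  -9.1  -69.5 -129.6  169.7  108.7   49.5] -10.060199484354643
hub [[570.   76.4]]
tip [[384.6 137.9]
 [419.9 155.9]
 [406.2 101. ]
 [444.5 133.3]
 [436.6 109.1]] [161.4 151.8 171.2 155.3 165.8] [195.6 170.2 165.7 138.1 137.5]
foot [[ 9.6 84. ]] 83.45047318579064
[[-60.4  53.3]] 138.57021132770456
[[12.5 80. ]] 81.13062447827986
scene [580.3  77.6] [129.1 127.8 128.8 128.6 128.3 128.3] [-130.5  169.4  110.1   49.7  -10.3  -70.8] -10.418637783633361
hub [[579.9  77.2]]
tip [[398.5 140.8]
 [441.  157.6]
 [415.7 104. ]] [160.8 150.1 170.9] [192.4 160.6 166.7]
foot [[ 8.3 74.9]] 83.6888674428234
[[-57.6  51.8]] 138.0538892428259
[[10.5 75.2]] 82.02107328877842
```

```bash
python3 -m handwheel '[[27,-35,0,0,0,0],[27,-35,0,0,0,0],[27,-35,0,0,0,0],[27,-35,0,0,0,0],[26,-33,0,0,0,0]]' 0 20; python3 -m handwheel '[[0,0,0,0,0,0.145],[0,0,0,0,0,0.145],[0,0,0,0,0,0.145],[0,0,45,0,0,0],[0,0,45,0,0,0]]'; python3 - <<'E'
from bench import cams
import cv2
d=cams.get_image('side');cv2.imwrite('pics/s1.png',cv2.resize(d['img'][150:350,200:440],None,fx=3,fy=3))
E
```

```text
time_s: 0.82
eef_pos: [450.6, 134.7, 197.1]
tcp_rot: [0.707, 0.707, -0.0, -0.0]
ft_force: [-0.2, -0.1, -0.1]
finger_gap: -0.1
grip_force: 0.0
time_s: 1.45
eef_pos: [452.9, 134.2, 107.1]
tcp_rot: [0.843, 0.538, 0.001, 0.001]
ft_force: [0.6, 0.4, -0.2]
finger_gap: 0.0
grip_force: 0.0
```

View pics/s1.png

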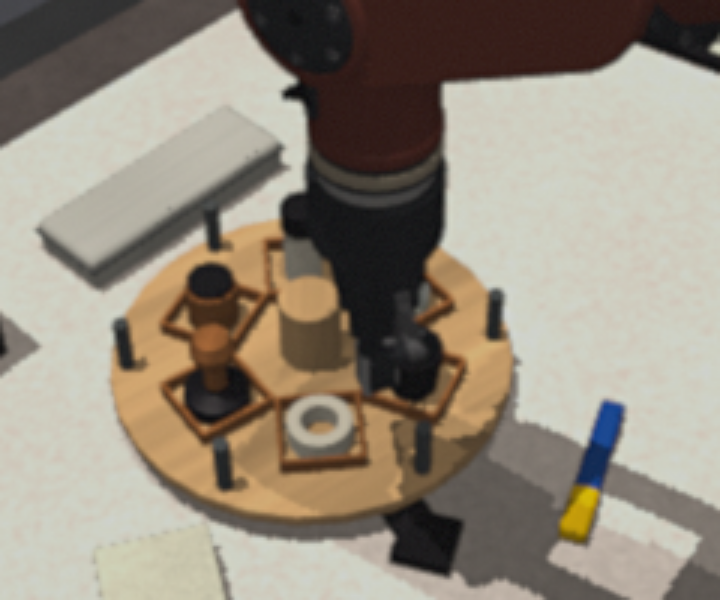

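The fingertip shows at crop (367,392), in front of the disc, with the target peg at crop (423,425). I'll check that pixel against the reported TCP.

```bash
python3 - <<'E'
from h import *
d=cams.get_image('side');print(cast(d,[(200+367/3,150+392/3)],107), cast(d,[(200+423/3,150+425/3)],75))
E
```

```text
[[471.81489352 122.32336853]] [[445.71959781  98.01110359]]
```

```bash
python3 - <<'E'
from h import *
import cv2
for n in('side','scene'):
    d=cams.get_image(n);K=d['intrinsics'];M=R.from_quat(d['rotation']).as_matrix()
    im=d['img'].copy()
    for P in ((452.9,134.2,107.1),(452.9,134.2,50),(574,76.5,85)):
        p=K@(M.T@(np.array(P)-d['eye']));p=p[:2]/p[2];print(n,p)
        cv2.drawMarker(im,tuple(int(round(v)) for v in p),(0,0,255),0,7,1)
    x,y=(225,180) if n=='side' else (260,130)
    cv2.imwrite(f'pics/m_{n}.png',im[y:y+160,x:x+200])
a=[cv2.imread(f'pics/m_{n}.png') for n in('side','scene')]
cv2.imwrite('pics/m.png',cv2.resize(np.hstack(a),(800,320)) if 0 else cv2.resize(np.vstack(a),None,fx=1.87*2/2,fy=1.87))
cv2.imwrite('pics/m.png',cv2.resize(np.hstack(a),None,fx=2,fy=2,interpolation=cv2.INTER_CUBIC))
E
```

```text
side [325.28501356 289.58168742]
side [325.31993765 308.55600402]
side [301.84535519 249.06170837]
scene [381.49187187 218.90667472]
scene [380.18236744 236.81418256]
scene [340.98854652 246.7944902 ]
```

View pics/m.png

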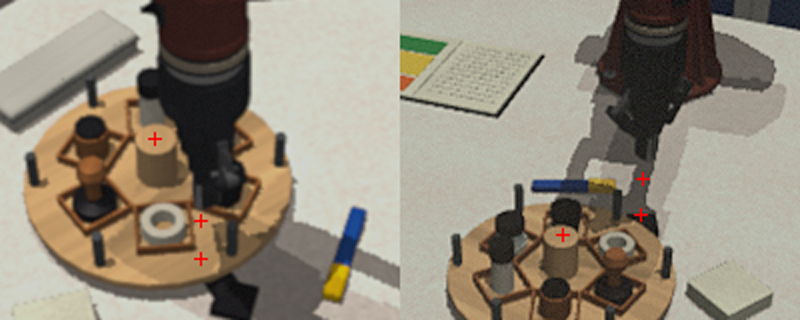

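In both views the fingertip appears about 8–11 px higher than the projected TCP. I'll descend and measure the tip row numerically by differencing against the first images.

```bash
cat > tip.py <<'E'
from h import *
import cv2
from bench import telemetry
s=telemetry.state();P=s['eef_pos'];print(s['time_s'],P,s['ft_force'],s['finger_gap'])
for n in('side','scene'):
    d=cams.get_image(n);K=d['intrinsics'];M=R.from_quat(d['rotation']).as_matrix();o=[]
    for dz in(0,10,20,30):
        p=K@(M.T@(np.array(P)+[0,0,dz]-d['eye']));o.append(p[:2]/p[2])
    u=int(o[0][0]);a=d['img'].astype(int).max(2);b=cv2.imread(f'pics/{n}0.png').astype(int).max(2)
    print(n,np.round(o).astype(int).tolist());v=int(o[0][1])
    for c in range(u-9,u+10,3):
        print(c,' '.join(f'{a[r,c]:3d}' for r in range(v-22,v+8)))
E
python3 tip.py; python3 -m handwheel '[[0,0,20,0,0,0],[0,0,20,0,0,0],[0,0,0,0,0,0]]'; python3 tip.py
```

```text
1.65 [451.43266282 133.95534129 107.10422701] [ 1.12495704 -0.90921082  0.3921687 ] 0.12062480962414238
side [[326, 290], [326, 286], [326, 283], [326, 279]]
316 117 111  94  92 120 148 158 161 166 169 170 170 164 136  90  65  66 105 163 177 180 182 182 179 173 162 136 105  85  82
319  71  68  73  85  87  90  89  92  98 113 126 149 146 128 117 115 116 118 121 121 125 123 128 139 137 106 106 134 144 145
322  23  24  41  64  69  66  67  67  65  65  65  64  66  69  68  70  74 112 169 190 189 183 178 164 148 169 179 180 178 170
325  26  24  23  25  24  27  20  25  20  25  20  20  20  40  75  91  76  73 117 176 190 184 181 181 183 184 184 184 185 185
328  26  25  27  26  26  26  22  28  25  26  21  23  43 107 161 143 102  74  73 112 169 183 184 184 184 184 184 187 185 182
331  35  36  36  28  27  28  28  29  27  29  26  24  24  54  99 134 134 103  74  73 106 161 185 173 126 111 117 117 115 125
334  37  36  33  28  26  24  24  17  22  21  21  17  19  17  18  33  82 119 102  76  74 105 142 118 115 121 121 120 120 120
scene [[382, 219], [382, 215], [382, 212], [382, 209]]
372  82  86  83  83
[... 2234 characters left out ...]
 163 161 167 167 168 167 167 172 170 155  95  77  81  84  87  84  83  66  26  39
377  33  32  36  32  33  32  27  26  25  24  22  71 115 103  71  65  81  86  79  82  79  80  79  80  82  84  84  72  32  26
380  36  31  29  35  32  30  41  28  34  35  26  30  29  53  77  85  79  78  78  77  80  83  84  83  77  80  86  66  35  34
383  36  26  30  52  62  64  66  63  62  70  66  65  72  70  65  76  73  79  81  77  74  77  73  75  73  75  79  71  22  30
386  43  57  55  55  53  61  50  51  37  46  56  75 128 154 149 156 171 159 158 172 170 168 167 167 169 159 118  53  30  31
389 137 166 148 155 177 169 170 170 168 162 162 163 163 161 169 162 157 158 164 163 163 165 162 163 162 161 161 167 136 119
```

```bash
python3 -m handwheel '[[0,0,14,0,0,0],[0,0,14,0,0,0],[-4.7,0.1,0,0,0,-0.035],[-4.7,0.1,0,0,0,-0.035],[-4.7,0.1,0,0,0,-0.035]]';python3 -m handwheel '[[-4.7,0.1,0,0,0,-0.035],[-4.7,0.1,0,0,0,-0.035],[-4.7,0.1,0,0,0,-0.035]]'; python3 - <<'E'
from bench import cams
import cv2,numpy as np
a=cams.get_image('side')['img'][200:350,220:420];b=cams.get_image('scene')['img'][200:325,265:435]
b=cv2.copyMakeBorder(b,0,25,0,30,cv2.BORDER_CONSTANT)
cv2.imwrite('pics/p.png',cv2.resize(np.hstack([a,b]),None,fx=2,fy=2,interpolation=cv2.INTER_CUBIC))
E
```

```text
time_s: 2.85
eef_pos: [446.0, 120.7, 38.2]
tcp_rot: [0.813, 0.582, -0.001, -0.0]
ft_force: [0.1, 0.6, 0.6]
finger_gap: 0.3
grip_force: 0.0
time_s: 3.22
eef_pos: [442.4, 107.5, 38.5]
tcp_rot: [0.782, 0.624, -0.0, -0.001]
ft_force: [-0.9, 0.8, 0.8]
finger_gap: 0.0
grip_force: 0.6
```

View pics/p.png

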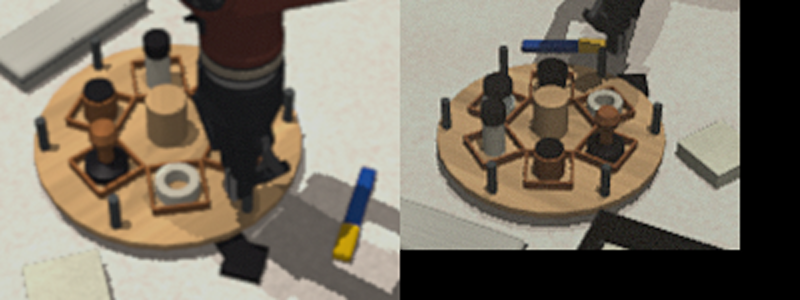

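The pegs have turned slightly counter-clockwise: the lower pegs in the scene crop moved from (600,169) to (605,168). The finger is therefore pushing, with about 1 N of force. I'll continue along the arc.

```bash
python3 -m handwheel '[[-7.1,0.19,0,0,0,-0.0524],[-7.1,0.19,0,0,0,-0.0524],[-7.1,0.19,0,0,0,-0.0524],[-7.1,0.19,0,0,0,-0.0524],[-7.1,0.19,0,0,0,-0.0524]]'; python3 -m handwheel '[[-7.1,0.19,0,0,0,-0.0524],[-7.1,0.19,0,0,0,-0.0524],[-7.1,0.19,0,0,0,-0.0524],[-7.1,0.19,0,0,0,-0.0524],[-7.1,0.19,0,0,0,-0.0524]]'
```

```text
time_s: 3.95
eef_pos: [438.8, 72.3, 38.6]
tcp_rot: [0.694, 0.72, -0.0, -0.001]
ft_force: [-0.3, 1.1, 0.2]
finger_gap: 0.1
grip_force: 0.7
time_s: 4.58
eef_pos: [444.5, 37.3, 38.5]
tcp_rot: [0.594, 0.805, -0.001, -0.001]
ft_force: [-1.5, 0.3, 0.9]
finger_gap: 0.3
grip_force: 0.7
```

```bash
python3 -m handwheel '[[-7.1,0.19,0,0,0,-0.0524],[-7.1,0.19,0,0,0,-0.0524],[-7.1,0.19,0,0,0,-0.0524],[-7.1,0.19,0,0,0,-0.0524],[-7.1,0.19,0,0,0,-0.0524]]'; python3 -m handwheel '[[-7.1,0.19,0,0,0,-0.0524],[-7.1,0.19,0,0,0,-0.0524],[-7.1,0.19,0,0,0,-0.0524],[-7.1,0.19,0,0,0,-0.0524],[0,0,0,0,0,0]]';  python3 - <<'E'
from bench import cams
import cv2
b=cams.get_image('side')['img'];cv2.imwrite('pics/q0.png',b)
cv2.imwrite('pics/q.png',cv2.resize(b[200:350,220:420],None,fx=4,fy=4,interpolation=cv2.INTER_CUBIC))
E
```

```text
time_s: 5.2
eef_pos: [459.3, 5.1, 38.4]
tcp_rot: [0.483, 0.875, -0.001, -0.001]
ft_force: [-1.6, 0.3, 0.9]
finger_gap: 0.1
grip_force: 0.7
time_s: 5.82
eef_pos: [478.0, -17.4, 38.8]
tcp_rot: [0.39, 0.921, -0.0, -0.0]
ft_force: [-0.6, -0.2, 0.0]
finger_gap: 0.2
grip_force: 0.0
```

View pics/q.png

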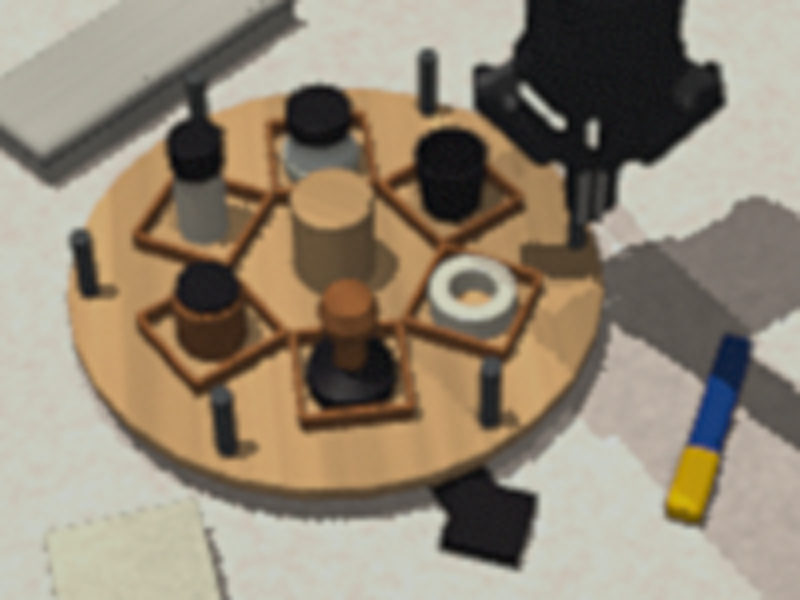

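The stamp is now at (348,340) in the crop, about one pocket short of the pointer. Peg tops are at (427,55), (490,365), (221,393) and (82,236).

```bash
python3 - <<'E'
from h import *
d=cams.get_image('side');c=np.array([570,75.5])
for L in ([(433,56),(484,367),(214,391),(82,232)],[(427,55),(490,365),(221,393),(82,236)]):
    p=cast(d,np.array(L)/4+(220,200),75)-c;a=np.degrees(np.arctan2(p[:,1],p[:,0]));print(a)
E
```

```text
[-69.55103123 169.67667081 108.70160604  49.54557781]
[-68.05211738 171.06157922 110.31020452  50.78514221]
```

```bash
python3 -m handwheel '[[-4.7,0.1,0,0,0,-0.035],[-4.7,0.1,0,0,0,-0.035],[-4.7,0.1,0,0,0,-0.035],[-4.7,0.1,0,0,0,-0.035],[-4.7,0.1,0,0,0,-0.035]]'; python3 -m handwheel '[[-4.7,0.1,0,0,0,-0.035],[-4.7,0.1,0,0,0,-0.035],[-2.4,0.1,0,0,0,-0.017],[-2.4,0.1,0,0,0,-0.017],[0,0,0,0,0,0]]';  python3 - <<'E'
from bench import cams
import cv2
b=cams.get_image('side')['img'];cv2.imwrite('pics/r0.png',b)
cv2.imwrite('pics/r.png',cv2.resize(b[200:350,220:420],None,fx=4,fy=4,interpolation=cv2.INTER_CUBIC))
E
```

```text
time_s: 6.55
eef_pos: [494.8, -32.2, 38.8]
tcp_rot: [0.307, 0.952, -0.0, -0.001]
ft_force: [-1.2, 0.1, 0.4]
finger_gap: 0.2
grip_force: 0.5
time_s: 7.18
eef_pos: [508.0, -40.1, 39.3]
tcp_rot: [0.258, 0.966, 0.0, 0.0]
ft_force: [-0.5, -0.9, 0.6]
finger_gap: -0.0
grip_force: 0.1
```

View pics/r.png

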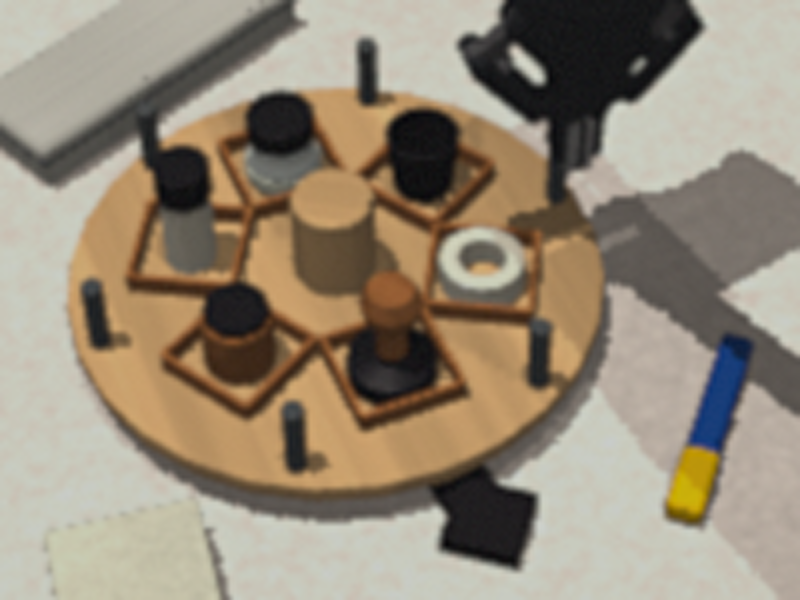

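The pegs have moved on to (540,325), (293,407), (93,285), (146,112) and (366,43), and the stamp foot is at (392,365).

```bash
cat > ph.py <<'E'
from h import *
import cv2
d=cams.get_image('side');c=np.array([570,75.5])
p=cast(d,np.array([(540,325),(293,407),(93,285),(146,112),(366,43)])/4+(220,200),75)-c;a=np.degrees(np.arctan2(p[:,1],p[:,0]));print(a)
# automatic refinement: wood-knob centroid (saturated orange-brown) via side and scene
for n,z in(('side',84),('scene',84)):
    d=cams.get_image(n);h=cv2.cvtColor(d['img'],cv2.COLOR_BGR2HSV)
    m=cv2.inRange(h,(4,130,60),(14,255,255))
    k,_,st,ce=cv2.connectedComponentsWithStats(m)
    for i in range(1,k):
        if st[i,4]>25: print(n,ce[i],st[i],cast(d,ce[i],z))
E
python3 ph.py
```

```text
[-172.93682613  126.29792656   66.14723014    7.84029728  -52.40812011]
side [518.74327628  17.64425428] [469   0  90  42 818] [[  835.25421724 -1296.56659008]]
side [439.0137931   68.35034483] [412  46  52  45 725] [[ 821.77380889 -770.97676805]]
side [397.78409091  94.02045455] [351  77  65  43 440] [[ 818.17944631 -557.36403649]]
side [348.52631579 112.14035088] [335 102  23  28 114] [[ 856.79012786 -385.11679595]]
side [301.17857143 235.53571429] [298 230   8  12  28] [[603.9178206   48.98292548]]
side [280.37195122 250.05487805] [273 232  20  39 164] [[604.67678615 108.15150031]]
side [309.80128721 279.64843121] [ 260  236   96   71 1243] [[504.87161353 123.11285182]]
side [260.14814815 266.19259259] [252 249  24  25 135] [[601.27628902 166.25295778]]
side [317.51612903 286.25806452] [315 284   6   6  31] [[482.45705079 124.72738479]]
side [551.14285714 404.87061995] [507 375  73  77 371] [[47.50433178 45.03370352]]
side [633.74146341 468.27804878] [625 453  15  27 205] [[-83.15057308  54.90527817]]
side [612.58064516 476.64516129] [607 472  12   8  62] [[-65.98632058  87.45517928]]
scene [355.99116022  21.06298343] [332   0  52  51 905] [[-1325.71765453  -682.03433936]]
scene [300.98173516  74.07305936] [281  48  43  57 219] [[-447.15452178 -570.58110248]]
scene [322.35785007  85.92503536] [286  49  73  72 707] [[-359.68581982 -425.50068601]]
scene [249.57948718 168.92820513] [233 164  34  11 195] [[ 343.60220559 -331.36327709]]
scene [362.88888889 233.77777778] [358 230  11   9  72] [[501.85056021 104.38816356]]
scene [323.94642857 249.96428571] [319 237  13  23  56] [[601.40148415  43.74764684]]
scene [344.67868852 275.27868852] [300 241  76  53 305] [[663.79118022 125.90738443]]
scene [372.34375 247.9375 ] [366 241  12  13  32] [[544.87873658 146.5508704 ]]
```

About 4° remain.

```bash
python3 -m handwheel '[[-2.4,0,0,0,0,-0.017],[-2.4,0,0,0,0,-0.017],[-2.4,0,0,0,0,-0.017],[-2.0,0,0,0,0,-0.017],[0,0,0,0,0,0]]';  python3 - <<'E'
from bench import cams
import cv2
b=cams.get_image('side')['img'];cv2.imwrite('pics/t0.png',b)
cv2.imwrite('pics/t.png',cv2.resize(b[200:350,220:420],None,fx=4,fy=4,interpolation=cv2.INTER_CUBIC))
E
```

```text
time_s: 8.0
eef_pos: [516.3, -44.7, 39.4]
tcp_rot: [0.225, 0.974, -0.0, 0.0]
ft_force: [-0.2, 0.2, 0.5]
finger_gap: 0.2
grip_force: 0.2
```

View pics/t.png

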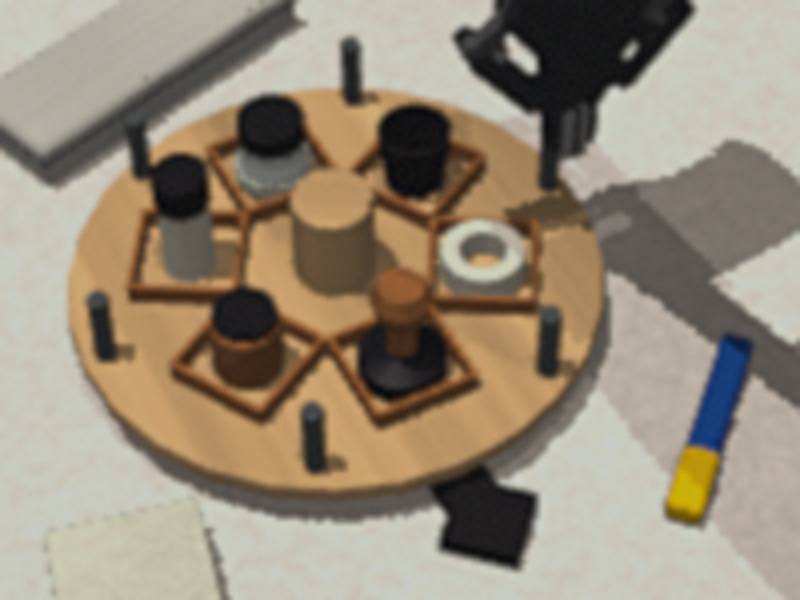

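The peg tops are now at (549,312), (313,408), (98,298), (135,125) and (350,43), with the stamp foot at about (402,360), nearly in line from the hub to the pointer tip. I've used all ten views, so from here I'll rely on numbers.

```bash
python3 - <<'E'
from h import *
d=cams.get_image('side');c=np.array([570,75.5])
for L in([(549,312),(313,408),(98,298),(135,125),(350,43)],):
  p=cast(d,np.array(L)/4+(220,200),75)-c;a=np.degrees(np.arctan2(p[:,1],p[:,0]));print(a,(a%60).mean()+150)
E
```

```text
[-168.6142451   130.56728798   70.24061121   12.84608224  -48.5003915 ] 161.3078689649884
```

The stamp is at 161.3° and the front is at about 161.1°. I'll back off from the peg, rise, and check numerically that nothing moved.

```bash
python3 -m handwheel '[[4,0,0,0,0,0],[6,0,0,0,0,0],[0,0,-30,0,0,0],[0,0,-40,0,0,0],[0,0,-40,0,0,0]]';python3 -m handwheel '[[0,0,-30,0,0,0],[0,0,0,0,0,0],[0,0,0,0,0,0],[0,0,0,0,0,0]]'; python3 - <<'E'
from h import *
import cv2
b=cams.get_image('side')['img'];a=cv2.imread('pics/t0.png')
# shift of patches round the visible peg tops since the picture t0
for x,y in((549,312),(313,408),(98,298),(135,125)):
    u,v=220+x//4,200+y//4
    r=cv2.matchTemplate(cv2.resize(b[v-12:v+20,u-12:u+12],None,fx=4,fy=4,interpolation=2),cv2.resize(a[v-6:v+14,u-6:u+6],None,fx=4,fy=4,interpolation=2),cv2.TM_CCOEFF_NORMED)
    m=cv2.minMaxLoc(r);print(np.array(m[3])/4-6,round(m[1],3))
E
```

```text
time_s: 8.72
eef_pos: [506.0, -39.8, 150.0]
tcp_rot: [0.225, 0.974, -0.0, -0.0]
ft_force: [1.9, -0.7, 0.3]
finger_gap: 0.2
grip_force: 0.0
time_s: 9.22
eef_pos: [505.3, -39.8, 177.2]
tcp_rot: [0.225, 0.974, -0.0, -0.002]
ft_force: [-0.3, 0.3, -0.3]
finger_gap: 0.3
grip_force: 0.0
[0. 0.] 0.999
[0. 0.] 1.0
[0. 0.] 0.999
[0. 0.] 0.999
```

```bash
python3 -c "
from bench import sign_off
print(sign_off())"
```

```text
the job is handed in; nothing more can be done
None
```

I turned the organiser about 81° by pushing one rim peg; the stamp now measures 161.3° against about 161.1° for the pointer, with the organiser at rest, the arm clear, and the job handed in at about 9 s.

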